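Rock the sorter's seesaw gate over and feed the white ball

ROBOT

A 6-joint arm with a two-finger parallel gripper is mounted at the origin on a cart in front of the work surface, level with it; the furniture and walls round the work are solid. World frame = base frame: x ahead of the robot, y to its left, z up, the work surface at z = 0. Lengths are in m, angles in degrees, forces in N, time in s.
With the tool pointing down it reaches from about 0.25 to 0.725 m from the base axis. Payload 9.7 kg.
Tool frame: the origin (TCP) lies at the very end of the fingers, on their centre line; the grasp point (between the pads) lies 19 mm behind it (bot.hold_point_z is the distance from the TCP to the grasp point, in m); z points along the fingers, y is the line along which they close (so a half turn about z gives the same grasp; the last joint's range is limited). The gripper opens to 85 mm and grips with 20 to 120 N. Pads are 22 mm wide; open, the fingers measure 114 mm over their backs; the gripper's body (76 mm by 85 mm) begins 54 mm behind the grasp point. The pads swing forward as they close: fully open they stand 13 mm farther back than shut.
Start: joints at [65.546, 4.979, 10.078, 95.1, 0, 90], TCP at [0.228, 0.501, 0.231] pointing down, gripper open.
Joint ranges: [-179.16, 179.16], [-48.56, 103.87], [-65.8, 70.77], [-126.05, 130.52], [-82.76, 87.17], [-180, 180]. Speed limits (degrees/s): [127.2, 127.2, 147.25, 180, 180, 180].

INTERFACE

Orientations are given as [roll, pitch, yaw] about the fixed x, y, z axes, in that order (R = Rz(yaw) Ry(pitch) Rx(roll)).
In Python, from workcell import bot gives the robot as it stands.
- The arm moves only by the tool play_rows, never from a script. Its argument "targets" is a list of rows, each an object with "grip": the closure in counts, from 0 (fully open) to 255 (shut); "linear": the shift along the world's x, y, z in cm, a list of three; "delta_rot": the turn, a rotation vector about the world's x, y, z in rad, a list of three. A call has 1 to 10 rows; each row is the pose to reach, as a shift and turn from the pose commanded when the call began; what a row does not reach only later rows make up. A row lasts 1/10 s, in which the tool goes at most 50 mm and 8.59 degrees, less where a joint would pass 70% of its speed; a pose out of reach is approached as far as the arm can. A call with a gripper value outside its range is refused whole. The fingers move at their own pace and stop on an object; "force" is the grip in N (left out, the last holds). Time passes only in rows, so rows that repeat a pose let the fingers close. It gives the time, the measured TCP pose, the force, the opening and the grip force at its end, in the units of the state.
- bot.get_obs(): the state, without advancing time (a new reading comes with each control period).
- bot.camera(name): name is "side" or "top" or "wrist"; returns a dict with "color" (384x512x3 uint8, red, green, blue), "range_z" (384x512 float32, m along the optical axis (not along the pixel's ray), 0 where there is no reading), "fov_y" (degrees; the focal length in pixels is half the picture's height over the tangent of half this angle, whatever the lens; pixels are square), "cx", "cy" (the principal point, pixels), "world_to_cam" (4x4, takes a point from world to camera coordinates). Camera axes: x right, y up, looking along -z (the intrinsics and any distortion apply to the point x, -y, -z); pixel columns grow to the right and rows downward; lengths in m; the calibration is good to about 2 mm. A picture is of the moment at which its call begins.
- bot.job_done(): hands the job in; it is judged then, once.
Trained networks look in a picture, given as the dict that the camera call returned (one of the last four; its "shot" number tells which), for a name from the list of things; names that differ only in an ending like _2 or _b are one class to them, and where a whole thing is asked for, a point or a joint stands for the part that bears it (a point fixed in the world has none). Each returns a list of dicts, best first, with "conf" (0 to 1); they miss things now and then, are a little off and sometimes report something else, mostly with a low value. They report only what shows in the picture. A call takes as long as a camera call. They do not tell look-alikes from the thing itself.
- bot.search_frame(picture, target): "box" ([left, top, right, bottom] in pixels, round what is visible of it).
- bot.trace(picture, target): "pixels" (384x512 bool, what is visible of it) and "box" ([left, top, right, bottom] in pixels, round what is visible of it).
- bot.pinpoint(picture, target): "pixel" ([column, row] in pixels: a listed point, or the origin of a listed thing).
The state is a dict: "time": time; "q": joint angles; "qd": joint speeds; "joint_efforts": joint torques, N m; "ee_pos": TCP position; "tcp_rot": TCP orientation; "wrist_force": force on the tool from outside, world axes, zero at the start; "torque": the same for the moment, N m; "opening": finger opening in m; "grasp_force": force on a finger pad.
Only numpy, scipy, OpenCV 4.12 (cv2) and the standard library are available. Lean on these libraries where they do the work, as an engineer would, in place of code of your own. Each camera call takes 0.05 s, during which the arm holds its last target. There are 200 camera calls.

TASK

The ball sorter's orange seesaw gate now slopes down to the blue tray. Press its raised end with a fingertip to rock it fully over, so that it feeds the yellow tray instead; then push the white ball out of its seat and over the low sill in front of it, so that it rolls down the ramp and over the gate into the yellow tray by itself. Do not lift or carry the ball, leave the dark steel ball in its seat, and do not disturb the things around.

Things in the scene. Friction and masses are not known exactly. Their poses are not given: they have to be found in the camera images.
- sorter: Fixed ball sorter of grey metal, 210 mm (x) by 370 mm (y), deck 97 mm high. Origin on the table under its middle; x points to its back (away from the robot), y to its left, z up. At the back a level deck (x 30 to 114, y -56 to 56, top z 97 mm) holds a ball in each of two seats; from it a ramp (x 30 to -30 mm, falling to z 84 mm) leads down towards -x to the middle of the gate.
- left_seat (a point): Middle of the left ball's seat, on the deck's top, 45 mm behind and 35 mm left of the sorter's origin. A black sill 2 mm high, 9 to 14 mm in front of this point, and a stop 4 mm high, 12 to 16 mm behind it, keep the ball in. Ribs 7 mm high at 20 mm either side line the lane. Once pushed towards the sorter's -x over the sill, a ball rolls on by itself.
- right_seat (a point): The same for the right ball, 35 mm right of the sorter's origin.
- gate_pivot (a point): Pivot of the seesaw gate, 60 mm above the table; its axis runs along the sorter's x. The gate is a trough 200 mm long (y), reaching 24 mm in front of and 21 mm behind this point; a clear guard 112 mm wide along its front edge stands up to 53 mm above this point. The finger pads lie in front of the trough's ends.
- gate (a joint): Tilt of the orange seesaw gate (trough 200 mm long) in rad: -0.25 (stop) = left end fully down, feeding the blue tray; +0.25 (stop) = right end fully down, feeding the yellow tray. It stays where it is left (friction; about 1.5 N on a pad moves it). It starts left end down.
- left_pad (a point): Middle of the top of the black finger pad (38 mm in x by 30 mm in y) on the gate's left end, in front of the trough; pressing it down tips the gate to the left (blue tray). 95 mm in front of and 80 mm to the left of the sorter's origin; moves with the gate, between about 64 and 104 mm above the table.
- right_pad (a point): The same on the gate's right end: pressing it down tips the gate to the right (yellow tray). 95 mm in front of and 80 mm to the right of the sorter's origin; its top goes from about 104 mm (raised) to 64 mm above the table (fully down).
- left_tray (a point): Middle of the inner floor of the blue tray (inside 92 mm in x by 92 mm in y, floor 6 mm above the table; front and back walls 42 mm, outer wall 66 mm, inner wall 30 mm high), fixed to the sorter under the gate's left end.
- right_tray (a point): The same of the yellow tray, fixed to the sorter under the gate's right end. Axes as the sorter's.
- white_ball_center (a point): Centre of the white ceramic ball, 30 mm across, about 50 g, polished. It starts in one of the deck's two seats (left or right), its centre 112 mm above the table.
- steel_ball_center (a point): Centre of the dark steel ball, 30 mm across, in the other seat; it stays there.
- tissue_box: blue carton of wipes, 135x85x152 mm; a bystander, standing loose. Origin at the middle of its underside.
- oil_bottle: brown dropper bottle, 36x37x85 mm; a bystander, standing loose. Origin at the middle of its underside.
- objective_can: white round screw can, 34 mm across, 58 mm high; a bystander, standing loose. Origin at the middle of its underside.
- timer: white bench timer, 24x66x58 mm; a bystander, standing loose. Origin at the middle of its underside.
- filter_cube: black filter cube, 37x36x36 mm; a bystander, standing loose. Origin at the middle of its underside.
- pencil: yellow pencil, 7x175x7 mm; a bystander, standing loose. Origin at the middle of its underside.
- coverslip_box: small blue and white box, 30x30x20 mm; a bystander, standing loose. Origin at the middle of its underside.
- sticky_notes: yellow pad of notes, 75x76x9 mm; a bystander, standing loose. Origin at the middle of its underside.
- white_ball: The white ball itself (origin at its underside as built; it turns as it rolls, so use its centre).
There are look-alikes about, which are no part of the job. There is more than one size of the white_ball; the job needs the smaller.

How it is judged (in metres and radians):
On the way, in this order (a step that is already met when the one before it is completed fails the run):
1. the gate is rocked fully over to the yellow tray (value of joint gate above 0.21 rad and x of white_ball_center in the frame of sorter above 0.03 m), for 0.2 s.
2. the white ball, let go, is on the gate (x of white_ball_center in the frame of sorter between -0.075 and -0.035 m and y of white_ball_center in the frame of sorter between -0.1 and 0.1 m and z of white_ball_center in the frame of sorter between 0.055 and 0.12 m and contact force between the fingers and white_ball below 0.05 N), for 0.05 s.
3. the white ball is in the yellow tray (x of white_ball_center in the frame of right_tray between -0.046 and 0.046 m and y of white_ball_center in the frame of right_tray between -0.047 and 0.045 m and z of white_ball_center in the frame of right_tray below 0.022 m), for 0.2 s.
At the end, for the whole second after the job is handed in: The white ball lies at rest (under 30 mm/s) on the floor of the yellow (right) tray, the gate is still tipped to the right (joint above 0.2 of 0.25 rad), and the steel ball is within 8 mm of where it started (all of step 3 and linear speed of white_ball below 0.03 m/s and value of joint gate above 0.2 rad and distance of steel_ball_center from where it was at the start of the episode below 0.008 m); the robot touches nothing.
It fails at once if the white ball is lifted (centre more than 25 mm above its height in the seat) (height (world z) of white_ball_center above 0.137 m).
It fails at once if the steel ball is moved out of its seat (over 10 mm) (distance of steel_ball_center from where it was at the start of the episode above 0.01 m).
It fails at once if a bystander is moved by more than 20 mm (distance of any of tissue_box, oil_bottle, objective_can, timer, filter_cube, pencil, coverslip_box, sticky_notes from where it was at the start of the episode above 0.02 m).
It also fails if it takes over 38 s, if anything falls off the work surface, if the arm or the gripper's body presses on something with over 40 N, if the wrist force passes 120 N, or if a joint passes its speed limit or range.

## Working session

There is one attempt and no reset: what is moved stays moved. The work goes in short steps, Python scripts to look and compute and a tool call to move; the robot and the scene stay as the last step left them, time stands still between calls to the robot, and variables do not carry over. Pictures are saved under pics/ and viewed, at most 10 in all, crops included, and the job is handed in when it is done.

Besides the shell and the picture viewer there is one more tool, called after "Request:" as name(argument=value, ...), one argument or row to a line, values as JSON. play_rows: Moves the arm, as the interface text tells. Its arguments: {"type":"object","properties":{"targets":{"type":"array","items":{"type":"object","properties":{"grip":{"type":"number"},"linear":{"type":"array","items":{"type":"number"}},"delta_rot":{"type":"array","items":{"type":"number"}}}}},"force":{"type":"number"}},"required":["targets"]}

```bash
mkdir -p pics; cat > h.py <<'E'
import numpy as np, cv2
from workcell import bot
def ray(p,uv):
    h=p["color"].shape[0]; f=h/2/np.tan(np.radians(p["fov_y"])/2)
    d=np.array([(uv[0]-p["cx"])/f,-(uv[1]-p["cy"])/f,-1.]); M=np.linalg.inv(p["world_to_cam"])
    return M[:3,3],M[:3,:3]@d
def atz(p,uv,z):
    o,d=ray(p,uv); return o+d*(z-o[2])/d[2]
def deep(p,uv):
    o,d=ray(p,uv); return o+d*p["range_z"][int(round(uv[1])),int(round(uv[0]))]
def proj(p,X):
    h=p["color"].shape[0]; f=h/2/np.tan(np.radians(p["fov_y"])/2)
    c=(p["world_to_cam"]@np.r_[X,1])[:3]; return p["cx"]+f*c[0]/-c[2], p["cy"]-f*c[1]/-c[2]
E
python3 - <<'E'
from h import *
np.set_printoptions(precision=4,suppress=True)
print({k:v for k,v in bot.get_obs().items() if k in("time","ee_pos","tcp_rot","wrist_force","opening")})
for n in("top","side"):
    p=bot.camera(n); cv2.imwrite(f"pics/{n}0.png",cv2.resize(p["color"][:,:,::-1],(800,600)))
    print(n,[k for k in p], p["fov_y"],np.linalg.inv(p["world_to_cam"])[:3,3])
    for t,z in dict(left_seat=.097,right_seat=.097,gate_pivot=.06,left_pad=.064,right_pad=.104,left_tray=.006,right_tray=.006,white_ball_center=.112,steel_ball_center=.112,sorter=0,tissue_box=0,oil_bottle=0,objective_can=0,timer=0,filter_cube=0,pencil=0,coverslip_box=0,sticky_notes=0).items():
        for r in bot.pinpoint(p,t)[:3]:
            print(t,round(r["conf"],2),np.round(r["pixel"]),"z-plane",atz(p,r["pixel"],z),"depth",deep(p,np.clip(r["pixel"],0,[511,383])))
E
```

```text
{'time': 0.0, 'ee_pos': array([0.2276, 0.5005, 0.2306]), 'tcp_rot': array([-179.9266,   -0.0006,  155.5457]), 'wrist_force': array([0.8043, 0.2933, 0.2209]), 'opening': 0.0852364329902896}
top ['color', 'range_z', 'fov_y', 'cx', 'cy', 'world_to_cam', 'shot'] 51.983609761405106 [0.404  0.0111 1.038 ]
left_seat 0.74 [249. 162.] z-plane [ 0.6277 -0.0026  0.097 ] depth [ 0.6208 -0.0022  0.1264]
left_seat 0.69 [267. 269.] z-plane [ 0.3711 -0.0473  0.097 ] depth [ 0.3678 -0.0532  0.0021]
left_seat 0.39 [301. 123.] z-plane [ 0.7298 -0.132   0.097 ] depth [ 0.7508 -0.1413  0.0361]
right_seat 0.91 [278. 167.] z-plane [ 0.6158 -0.072   0.097 ] depth [ 0.6092 -0.0694  0.1265]
right_seat 0.6 [311. 213.] z-plane [ 0.5039 -0.1529  0.097 ] depth [ 0.5132 -0.1681  0.0101]
gate_pivot 0.77 [260. 207.] z-plane [ 0.5223 -0.0299  0.06  ] depth [ 0.5212 -0.0296  0.0686]
gate_pivot 0.47 [332. 281.] z-plane [ 0.3428 -0.2076  0.06  ] depth [ 0.3402 -0.2166  0.0195]
left_pad 0.79 [222. 219.] z-plane [0.4894 0.0619 0.064 ] depth [0.4891 0.0616 0.068 ]
left_pad 0.62 [250. 162.] z-plane [ 0.6346 -0.0049  0.064 ]
[... 3411 characters left out ...]
0.3656 0.1536 0.    ] depth [0.3584 0.1328 0.0118]
objective_can 0.43 [274. 240.] z-plane [ 0.5744 -0.0366  0.    ] depth [ 0.544  -0.0779  0.0298]
filter_cube 0.79 [360. 235.] z-plane [ 0.7662 -0.1406  0.    ] depth [ 0.7513 -0.1532  0.0106]
filter_cube 0.44 [283. 198.] z-plane [0.7503 0.1587 0.    ] depth [ 0.6122 -0.0204  0.1009]
filter_cube 0.29 [274. 194.] z-plane [0.7431 0.1992 0.    ] depth [0.6074 0.0133 0.1002]
pencil 0.49 [206. 267.] z-plane [ 0.3796 -0.0445  0.    ] depth [ 0.3751 -0.0543  0.0071]
coverslip_box 0.57 [231. 319.] z-plane [ 0.3397 -0.2228  0.    ] depth [ 0.3332 -0.2348  0.0118]
sticky_notes 0.74 [143. 225.] z-plane [0.3314 0.2346 0.    ] depth [0.326  0.2156 0.0099]
```

View pics/top0.png

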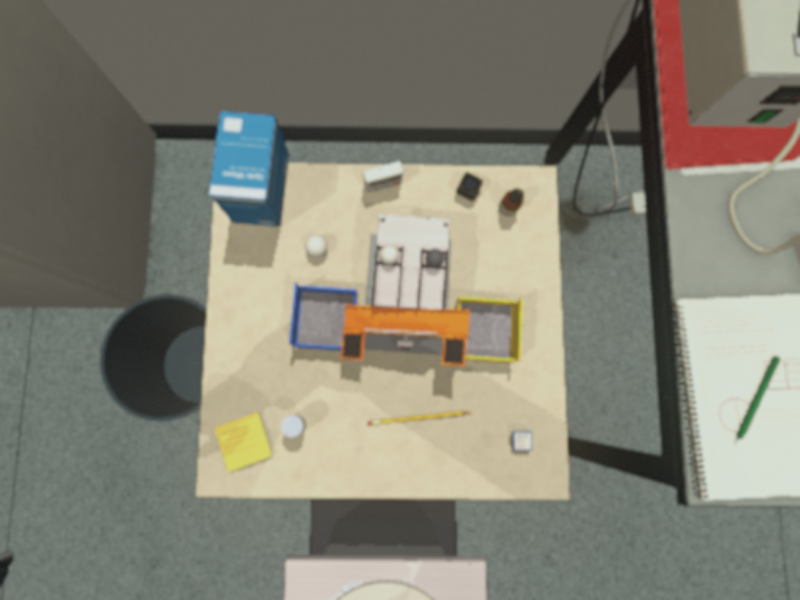

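View pics/side0.png

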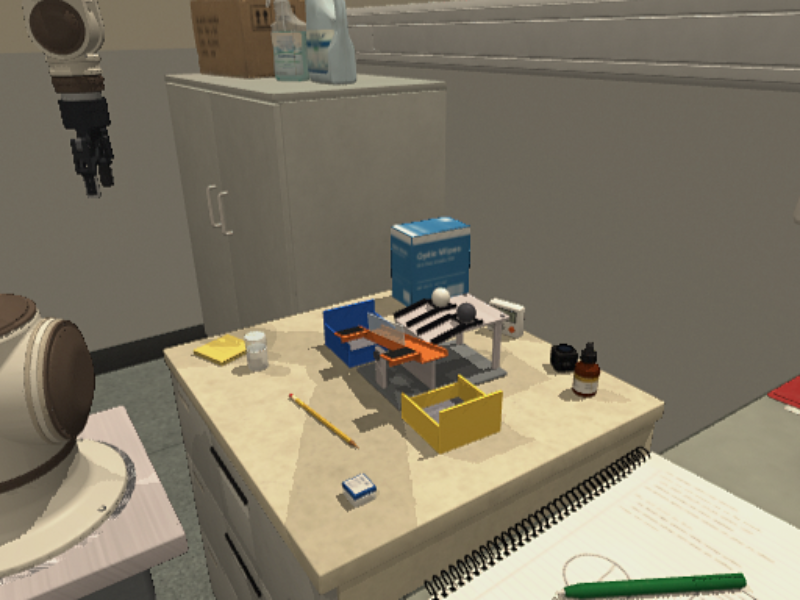

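The white job ball (net 251,164) sits in the left seat and the steel ball (279,164) in the right one. The white ball on the table at (202,160) is the look-alike. The gate slopes down to the left, so the right pad (288,224) is the raised one. Next I refine the sorter pose.

```bash
cat >> h.py <<'E'
def cloud(p,m):
    v,u=np.nonzero(m&(p["range_z"]>0)); h=p["color"].shape[0]; f=h/2/np.tan(np.radians(p["fov_y"])/2)
    z=p["range_z"][v,u]; c=np.c_[(u-p["cx"])/f*z,-(v-p["cy"])/f*z,-z]; M=np.linalg.inv(p["world_to_cam"])
    return c@M[:3,:3].T+M[:3,3]
def ball(P,r=.015):
    from scipy.optimize import least_squares as ls
    s=ls(lambda c:np.linalg.norm(P-c,axis=1)-r,np.r_[np.median(P[:,:2],axis=0),.112],loss="soft_l1",f_scale=.002); return s.x,np.abs(s.fun).mean(),len(P)
E
python3 - <<'E'
from h import *
np.set_printoptions(precision=4,suppress=True)
for n in("top","side"):
    p=bot.camera(n)
    for t in("white_ball","steel_ball_center"):
        for r in bot.trace(p,t)[:2]:
            m=cv2.erode(r["pixels"].astype(np.uint8),np.ones((2,2)))>0
            P=cloud(p,m); 
            if len(P)>5: print(n,t,round(r["conf"],2),r["box"],ball(P))
    hsv=cv2.cvtColor(p["color"],cv2.COLOR_RGB2HSV); A=cloud(p,p["range_z"]>0); C=hsv[p["range_z"]>0]
    box=(A[:,0]>.42)&(A[:,0]<.72)&(A[:,1]>-.26)&(A[:,1]<.2)
    def rect(name,s):
        Q=A[s&box]; 
        if len(Q)<5: return
        c,wh,a=cv2.minAreaRect((Q[:,:2]*1000).astype(np.float32)); print(n,name,len(Q),np.round(c,1),np.round(wh,1),round(a,1),"z",Q[:,2].min(),Q[:,2].max())
    h,s,v=C.T
    rect("deck",(A[:,2]>.093)&(A[:,2]<.102)&(A[:,0]>.58)&(s<70))
    rect("orange",(h<14)&(s>180)&(v>120)&(A[:,2]>.03))
    rect("yellow",(h>=20)&(h<35)&(s>170)&(A[:,2]>.015))
    rect("blue",(h>=100)&(h<130)&(s>150)&(A[:,2]>.015))
    q=(v<45)&(A[:,2]>.055)&(A[:,2]<.115)&(A[:,0]<.51)&box
    for nm,k in(("padL",q&(A[:,1]>0)),("padR",q&(A[:,1]<-.06))): print(n,nm,k.sum(),A[k].mean(0) if k.any() else 0); rect(nm,k)
E
```

```text
top white_ball 0.64 [198.7, 151.2, 210.9, 162.1] (array([0.6524, 0.1145, 0.0422]), np.float64(0.003924927803342151), 123)
top white_ball 0.57 [241.5, 158.0, 258.6, 169.7] (array([ 0.6244, -0.0022,  0.1118]), np.float64(0.0009975582480041582), 77)
top steel_ball_center 0.67 [273.8, 155.5, 285.0, 170.5] (array([ 0.6201, -0.0722,  0.112 ]), np.float64(0.0010312712176801715), 100)
top deck 1511 [635.3 -38.2] [111.7 111.9] 87.2 z 0.09301547686255096 0.10198898304660864
top orange 140 [522.6 -25.1] [182.5  43.3] 86.6 z 0.047463881335511715 0.105648581077874
top yellow 66 [ 535.6 -180.8] [123.6  80.1] 51.1 z 0.019372736531333867 0.0916090362087344
top padL 0 0
top padR 0 0
side deck 632 [633.1 -36.8] [114.3 111.8] 86.8 z 0.09301746993841231 0.10199607060851207
side orange 434 [502.7 -28.5] [193.3  88.6] 86.1 z 0.053552610743073215 0.1027294873093762
side yellow 1476 [ 593.9 -169.8] [101.8 257.5] 86.1 z 0.015005399666558894 0.06765347223174334
side blue 877 [577.3 109.2] [267.4 200. ] 65.6 z 0.0151641229494765 0.13366596003087589
side padL 35 [0.4858 0.0578 0.068 ]
side padL 35 [487.2  58.1] [38.6 21.9] 1.4 z 0.06483737232519554 0.07093736772316966
side padR 59 [ 0.4756 -0.1002  0.1002]
side padR 59 [ 476.4 -100. ] [24.7 34.4] 83.8 z 0.0970088195816407 0.10314512362837724
```

Request:
play_rows(
  targets=[
    {"grip":255,"linear":[2,-5,1],"delta_rot":[0,0,0.1]},
    {"grip":255,"linear":[4,-9,2],"delta_rot":[0,0,0.2]},
    {"grip":255,"linear":[6,-14,2],"delta_rot":[0,0,0.3]},
    {"grip":255,"linear":[8,-18,2],"delta_rot":[0,0,0.358]},
    {"grip":255,"linear":[10,-23,2],"delta_rot":[0,0,0.358]},
    {"grip":255,"linear":[12,-27,2],"delta_rot":[0,0,0.358]},
    {"grip":255,"linear":[14,-32,2],"delta_rot":[0,0,0.358]},
    {"grip":255,"linear":[16,-36,2],"delta_rot":[0,0,0.358]},
    {"grip":255,"linear":[18,-41,2],"delta_rot":[0,0,0.358]},
    {"grip":255,"linear":[19,-45,2],"delta_rot":[0,0,0.358]},
  ],
)

```text
time: 3.2
ee_pos: [0.4183, 0.0485, 0.2513]
tcp_rot: [180.0, 0.0, 176.0]
wrist_force: [0.9, 0.5, 0.2]
opening: 0.0001
grasp_force: 0.0
```

```bash
cat > m.py <<'E'
from h import *
import sys
np.set_printoptions(precision=4,suppress=True)
p=bot.camera("wrist"); cv2.imwrite(f"pics/{sys.argv[1]}.png",cv2.resize(p["color"][:,:,::-1],(768,576)))
o=bot.get_obs(); print(o["time"],o["ee_pos"],o["tcp_rot"],o["opening"],np.linalg.inv(p["world_to_cam"])[:3,3])
for t,z in dict(left_seat=.097,right_seat=.097,gate_pivot=.06,left_pad=.064,right_pad=.104,right_tray=.006,left_tray=.006,white_ball_center=.112,steel_ball_center=.112).items():
    for r in bot.pinpoint(p,t)[:1]: print(t,round(r["conf"],2),np.round(r["pixel"]),atz(p,r["pixel"],z),deep(p,np.clip(r["pixel"],0,[511,383])))
for t in("white_ball","steel_ball_center"):
    for r in bot.trace(p,t)[:2]:
        P=cloud(p,cv2.erode(r["pixels"].astype(np.uint8),np.ones((3,3)))>0)
        if len(P)>20: print(t,round(r["conf"],2),r["box"],ball(P))
for r in bot.trace(p,"right_pad")[:1]:
    P=cloud(p,r["pixels"]); print("pad trace",r["conf"],r["box"],np.median(P,axis=0))
E
python3 m.py w1
```

```text
3.25 [0.4191 0.0436 0.2512] [-179.8618    0.0469  175.8222] -0.00015658570657174409 [0.3489 0.054  0.394 ]
gate_pivot 0.88 [198. 270.] [ 0.5261 -0.029   0.06  ] [ 0.5042 -0.0187  0.1013]
left_pad 0.71 [270. 235.] [0.4875 0.055  0.064 ] [0.4852 0.055  0.0695]
right_pad 0.69 [110. 251.] [ 0.4765 -0.099   0.104 ] [ 0.4775 -0.1002  0.1015]
right_tray 0.66 [102. 248.] [ 0.5155 -0.1606  0.006 ] [ 0.4738 -0.1068  0.1032]
left_tray 0.93 [310. 252.] [0.5384 0.1051 0.006 ] [0.5382 0.105  0.0063]
steel_ball_center 0.65 [327.7, 87.9, 373.3, 130.1] (array([0.3612, 0.1463, 0.0463]), np.float64(0.003253183786367451), 1113)
pad trace 0.91 [89.8, 217.3, 287.4, 309.7] [ 0.5024 -0.0692  0.089 ]
```

The wrist estimates agree to about 5 mm: yaw about -4.5° and the right pad near (0.475, -0.107). I'll move above it.

Request:
play_rows(
  targets=[
    {"grip":255,"linear":[2,-5,0]},
    {"grip":255,"linear":[4,-10,0]},
    {"grip":255,"linear":[5.5,-15.1,-1]},
    {"grip":255,"linear":[5.5,-15.1,-5]},
    {"grip":255,"linear":[5.5,-15.1,-9]},
    {"grip":255,"linear":[5.5,-15.1,-12]},
    {"grip":255,"linear":[5.5,-15.1,-12]},
  ],
)

```text
validation failed for argument at $.ta...
```

```bash
python3 - <<'E'
from h import *
o=bot.get_obs(); print(o["time"],o["ee_pos"],o["wrist_force"])
a=bot.camera("wrist"); b=bot.camera("side")
cv2.imwrite("pics/w2.png",np.hstack([cv2.resize(a["color"],(400,300)),cv2.resize(b["color"][150:300,180:380],(400,300))])[:,:,::-1])
E
```

```text
3.85 [0.41756764 0.05132068 0.25131587] [-0.16577711 -0.63185195 -0.59938118]
```

View pics/w2.png

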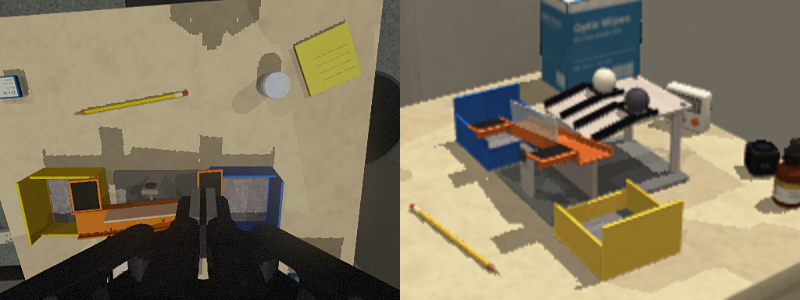

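The move was refused because delta_rot is needed in each row. The pictures show the right pad (about 85,195 in the left half) raised and clear of the fingers. I'll resend it.

Request:
play_rows(
  targets=[
    {"grip":255,"linear":[2,-5,0],"delta_rot":[0,0,0]},
    {"grip":255,"linear":[4,-10,0],"delta_rot":[0,0,0]},
    {"grip":255,"linear":[5.6,-15.8,-1],"delta_rot":[0,0,0]},
    {"grip":255,"linear":[5.6,-15.8,-5],"delta_rot":[0,0,0]},
    {"grip":255,"linear":[5.6,-15.8,-9],"delta_rot":[0,0,0]},
    {"grip":255,"linear":[5.6,-15.8,-12],"delta_rot":[0,0,0]},
    {"grip":255,"linear":[5.6,-15.8,-12],"delta_rot":[0,0,0]},
  ],
)

```text
time: 4.65
ee_pos: [0.4715, -0.107, 0.1272]
tcp_rot: [179.9, -0.4, 176.0]
wrist_force: [0.4, 0.4, 0.6]
opening: -0.0001
grasp_force: 0.0
```

```bash
python3 - <<'E'
from h import *
o=bot.get_obs(); print(o["time"],o["ee_pos"],o["tcp_rot"],o["wrist_force"])
a=bot.camera("wrist"); b=bot.camera("side")
print(proj(a,o["ee_pos"]),proj(b,o["ee_pos"]))
cv2.imwrite("pics/w3.png",np.hstack([cv2.resize(a["color"],(400,300)),cv2.resize(b["color"][150:300,180:380],(400,300))])[:,:,::-1])
E
```

```text
4.65 [ 0.47149419 -0.10704432  0.1271849 ] [179.93809032  -0.38930197 176.03110476] [0.42822618 0.366012   0.6239528 ]
(np.float64(258.67680515115654), np.float64(254.54369667914844)) (np.float64(255.06318863268982), np.float64(215.67358103017162))
```

View pics/w3.png

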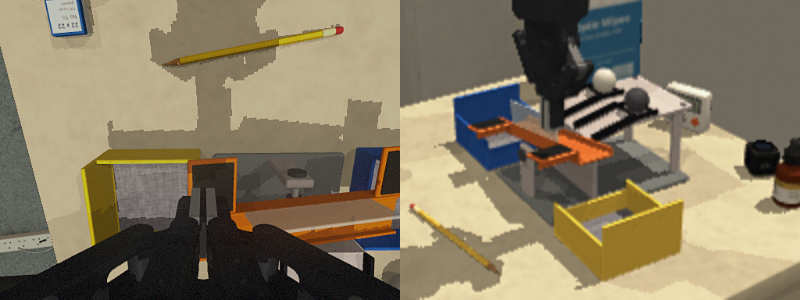

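The fingertips are over the right pad, but about 8 mm too far towards the yellow side in the wrist view (tip at 202, pad at 190–237). I'll measure the pad again from here.

```bash
python3 - <<'E'
from h import *
np.set_printoptions(precision=4,suppress=True)
a=bot.camera("wrist")
hsv=cv2.cvtColor(a["color"],cv2.COLOR_RGB2HSV)
h,s,v=cv2.split(hsv)
m=(h<14)&(s>150)&(v>80); n,l,st,c=cv2.connectedComponentsWithStats(m.astype(np.uint8))
m[:, 330:]=False
P=cloud(a,m); P=P[(P[:,1]<-.07)&(P[:,0]<.50)]
print("orange rim near pad min/max",np.percentile(P,[2,98],axis=0))
for r in bot.pinpoint(a,"right_pad")[:2]: print(r["conf"],r["pixel"],atz(a,r["pixel"],.102))
# pixel corners in w3 (scaled 512/400=1.28)
for uv in((189,158),(238,158),(238,210)): print(uv,atz(a,np.array(uv)*1.28,.103))
E
```

```text
orange rim near pad min/max [[ 0.4547 -0.118   0.0082]
 [ 0.5    -0.0736  0.103 ]]
0.73 [273.6, 235.4] [ 0.477  -0.0992  0.102 ]
(189, 158) [ 0.456  -0.1153  0.103 ]
(238, 158) [ 0.4583 -0.0813  0.103 ]
(238, 210) [ 0.4985 -0.0825  0.103 ]
```

Request:
play_rows(
  targets=[
    {"grip":255,"linear":[0.2,0.7,0],"delta_rot":[0,0,0]},
    {"grip":255,"linear":[0.2,0.7,-2],"delta_rot":[0,0,0]},
    {"grip":255,"linear":[0.2,0.7,-3],"delta_rot":[0,0,0]},
    {"grip":255,"linear":[0.2,0.7,-4],"delta_rot":[0,0,0]},
    {"grip":255,"linear":[0.2,0.7,-4.7],"delta_rot":[0,0,0]},
    {"grip":255,"linear":[0.2,0.7,-5.3],"delta_rot":[0,0,0]},
    {"grip":255,"linear":[0.2,0.7,-5.7],"delta_rot":[0,0,0]},
    {"grip":255,"linear":[0.2,0.7,-5.7],"delta_rot":[0,0,0]},
    {"grip":255,"linear":[0.2,0.7,-5.7],"delta_rot":[0,0,0]},
  ],
)

```text
time: 5.75
ee_pos: [0.4756, -0.1002, 0.0743]
tcp_rot: [180.0, -0.0, 176.1]
wrist_force: [0.4, 0.2, 0.1]
opening: -0.0
grasp_force: 0.0
```

Request:
play_rows(
  targets=[
    {"grip":255,"linear":[0,0,-0.4],"delta_rot":[0,0,0]},
    {"grip":255,"linear":[0,0,-0.8],"delta_rot":[0,0,0]},
    {"grip":255,"linear":[0,0,-0.9],"delta_rot":[0,0,0]},
    {"grip":255,"linear":[0,0,-0.9],"delta_rot":[0,0,0]},
  ],
)

```text
time: 6.15
ee_pos: [0.4761, -0.1005, 0.0669]
tcp_rot: [-180.0, 0.1, 176.1]
wrist_force: [-5.3, -0.6, 14.9]
opening: 0.0001
grasp_force: 7.7
```

```bash
python3 - <<'E'
from h import *
b=bot.camera("side"); print(bot.get_obs()["wrist_force"])
cv2.imwrite("pics/s4.png",cv2.resize(b["color"][150:300,180:380],(800,600))[:,:,::-1])
E
```

```text
[-4.51731556 -0.53145206 15.38212604]
```

View pics/s4.png

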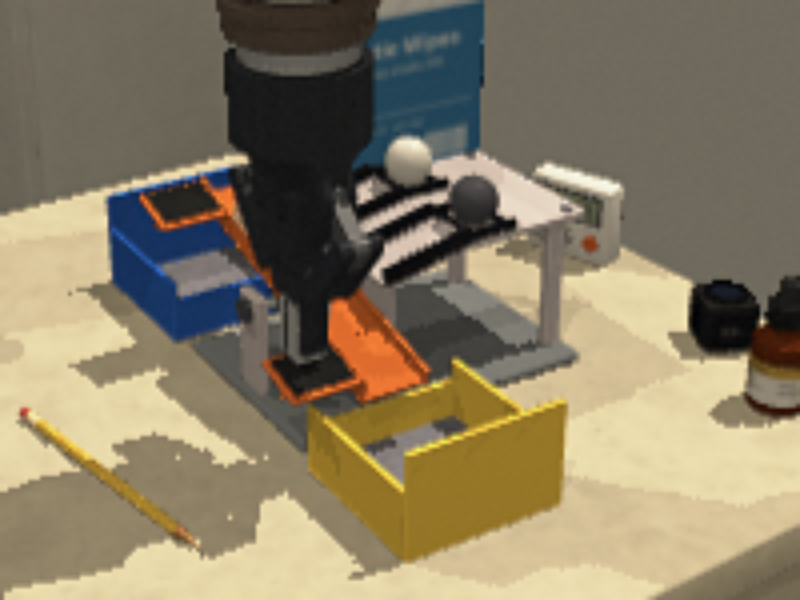

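The gate is fully over: its right end is down on the stop (330,370) at 15 N, and both balls are still seated. Now I'll lift and move behind the white ball.

Request:
play_rows(
  targets=[
    {"grip":255,"linear":[0,0,2],"delta_rot":[0,0,0]},
    {"grip":255,"linear":[0,0,6],"delta_rot":[0,0,0]},
    {"grip":255,"linear":[0,0,11],"delta_rot":[0,0,0]},
    {"grip":255,"linear":[0,0,15.5],"delta_rot":[0,0,0]},
    {"grip":255,"linear":[4,2.5,18],"delta_rot":[0,0,0]},
    {"grip":255,"linear":[8,4.5,18],"delta_rot":[0,0,0]},
    {"grip":255,"linear":[12,6.5,18],"delta_rot":[0,0,0]},
    {"grip":255,"linear":[16,8.5,18],"delta_rot":[0,0,0]},
    {"grip":255,"linear":[19,9.5,15],"delta_rot":[0,0,0]},
    {"grip":255,"linear":[19,9.5,11],"delta_rot":[0,0,0]},
  ],
)

```text
time: 7.2
ee_pos: [0.6694, -0.0035, 0.1731]
tcp_rot: [180.0, 0.1, 176.2]
wrist_force: [0.2, 0.2, -0.7]
opening: -0.0001
grasp_force: 0.0
```

Request:
play_rows(
  targets=[
    {"grip":255,"linear":[0,0,0],"delta_rot":[0,0,0]},
    {"grip":255,"linear":[0,0,0],"delta_rot":[0,0,0]},
    {"grip":255,"linear":[0,0,0],"delta_rot":[0,0,0]},
  ],
)

```text
time: 7.5
ee_pos: [0.6662, -0.0056, 0.1787]
tcp_rot: [180.0, 0.2, 176.0]
wrist_force: [-0.5, -0.5, 0.8]
opening: 0.0
grasp_force: 0.0
```

```bash
python3 - <<'E'
from h import *
np.set_printoptions(precision=4,suppress=True)
p=bot.camera("wrist"); o=bot.get_obs(); print(o["time"],o["ee_pos"],o["tcp_rot"],o["wrist_force"])
cv2.imwrite("pics/w5.png",cv2.resize(p["color"],(640,480))[:,:,::-1])
for t in("white_ball","steel_ball_center"):
    for r in bot.trace(p,t)[:2]:
        P=cloud(p,cv2.erode(r["pixels"].astype(np.uint8),np.ones((5,5)))>0)
        if len(P)>20: print(t,round(r["conf"],2),r["box"],ball(P))
    for r in bot.pinpoint(p,"left_seat" if t[0]=="w" else "right_seat")[:1]: print(r["conf"],r["pixel"],atz(p,r["pixel"],.097))
E
```

```text
7.55 [ 0.6664 -0.0057  0.179 ] [179.9802   0.284  176.0306] [ 0.3039 -0.1378  0.2148]
white_ball 0.92 [377.0, 141.7, 420.2, 186.9] (array([0.6556, 0.1138, 0.0426]), np.float64(0.0039032445348879275), 1151)
white_ball 0.81 [241.3, 123.4, 285.5, 173.4] (array([0.624 , 0.0001, 0.112 ]), np.float64(0.00039140076883317044), 1455)
steel_ball_center 0.79 [128.6, 124.9, 177.2, 171.7] (array([ 0.6198, -0.0698,  0.1121]), np.float64(0.00042089814468043176), 1443)
```

View pics/w5.png

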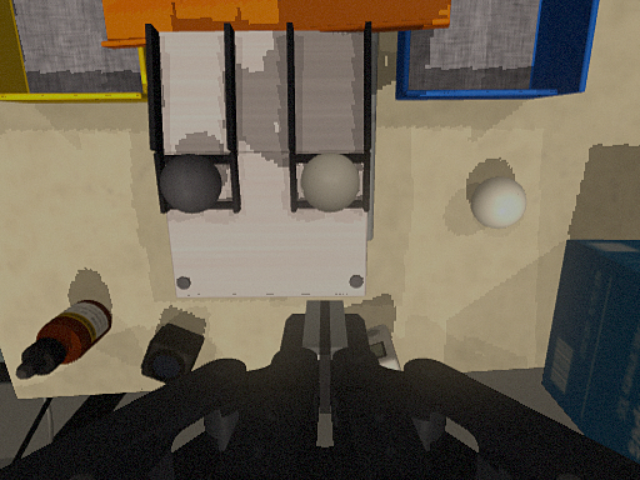

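White ball at (330,182) fits at (0.624, 0.000, 0.112), and the steel ball is beside it. I'll descend behind it with the tip at z = 0.108, above the stop.

Request:
play_rows(
  targets=[
    {"grip":255,"linear":[0,0.3,-3],"delta_rot":[0,0,0]},
    {"grip":255,"linear":[0,0.3,-6],"delta_rot":[0,0,0]},
    {"grip":255,"linear":[0,0.3,-7.1],"delta_rot":[0,0,0]},
    {"grip":255,"linear":[0,0.3,-7.1],"delta_rot":[0,0,0]},
    {"grip":255,"linear":[0,0.3,-7.1],"delta_rot":[0,0,0]},
  ],
)

```text
time: 8.25
ee_pos: [0.6661, -0.0024, 0.1058]
tcp_rot: [180.0, 0.1, 176.1]
wrist_force: [-0.1, 0.9, -0.2]
opening: 0.0002
grasp_force: 0.0
```

Request:
play_rows(
  targets=[
    {"grip":255,"linear":[-0.8,0.05,0.2],"delta_rot":[0,0,0]},
    {"grip":255,"linear":[-1.4,0.1,0.2],"delta_rot":[0,0,0]},
    {"grip":255,"linear":[-1.8,0.1,0.2],"delta_rot":[0,0,0]},
    {"grip":255,"linear":[-2.2,0.15,0.2],"delta_rot":[0,0,0]},
    {"grip":255,"linear":[-2.6,0.15,0.2],"delta_rot":[0,0,0]},
    {"grip":255,"linear":[-3.0,0.2,0.2],"delta_rot":[0,0,0]},
    {"grip":255,"linear":[-3.3,0.2,0.2],"delta_rot":[0,0,0]},
    {"grip":255,"linear":[-3.3,0.2,0.2],"delta_rot":[0,0,0]},
    {"grip":255,"linear":[-2.5,0.2,0.2],"delta_rot":[0,0,0]},
  ],
)

```text
time: 9.15
ee_pos: [0.6405, -0.0003, 0.1066]
tcp_rot: [180.0, 0.0, 176.1]
wrist_force: [-0.0, 0.8, 0.7]
opening: -0.0001
grasp_force: 0.0
```

```bash
python3 - <<'E'
from h import *
b=bot.camera("side"); o=bot.get_obs(); print(o["time"],o["ee_pos"])
cv2.imwrite("pics/s6.png",cv2.resize(b["color"][150:300,180:380],(800,600))[:,:,::-1])
E
```

```text
9.2 [ 6.41952728e-01 -3.42968293e-04  1.06274612e-01]
```

View pics/s6.png

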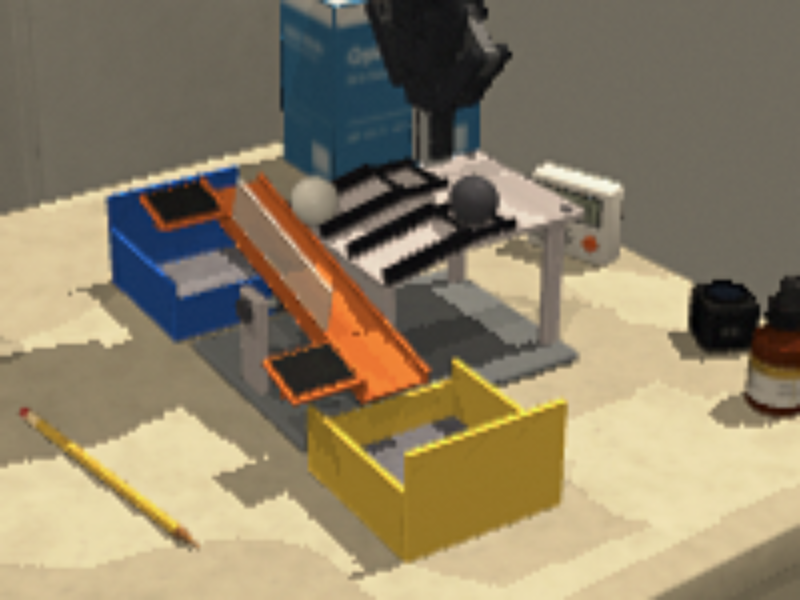

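The ball is over the sill and rolling down the ramp on its own (315,200) towards the gate. I'll lift away.

Request:
play_rows(
  targets=[
    {"grip":255,"linear":[0.5,0,2],"delta_rot":[0,0,0]},
    {"grip":255,"linear":[0.5,0,6],"delta_rot":[0,0,0]},
    {"grip":255,"linear":[0.5,0,10],"delta_rot":[0,0,0]},
    {"grip":255,"linear":[0.5,0,12],"delta_rot":[0,0,0]},
    {"grip":255,"linear":[0.5,0,12],"delta_rot":[0,0,0]},
    {"grip":255,"linear":[0.5,0,12],"delta_rot":[0,0,0]},
    {"grip":255,"linear":[0.5,0,12],"delta_rot":[0,0,0]},
    {"grip":255,"linear":[0.5,0,12],"delta_rot":[0,0,0]},
    {"grip":255,"linear":[0.5,0,12],"delta_rot":[0,0,0]},
    {"grip":255,"linear":[0.5,0,12],"delta_rot":[0,0,0]},
  ],
)

```text
time: 10.2
ee_pos: [0.6455, -0.0003, 0.2258]
tcp_rot: [-180.0, -0.0, 176.1]
wrist_force: [0.4, -0.0, -0.1]
opening: 0.0004
grasp_force: 0.0
```

Request:
play_rows(
  targets=[
    {"grip":255,"linear":[0,0,0],"delta_rot":[0,0,0]},
    {"grip":255,"linear":[0,0,0],"delta_rot":[0,0,0]},
    {"grip":255,"linear":[0,0,0],"delta_rot":[0,0,0]},
    {"grip":255,"linear":[0,0,0],"delta_rot":[0,0,0]},
    {"grip":255,"linear":[0,0,0],"delta_rot":[0,0,0]},
    {"grip":255,"linear":[0,0,0],"delta_rot":[0,0,0]},
    {"grip":255,"linear":[0,0,0],"delta_rot":[0,0,0]},
    {"grip":255,"linear":[0,0,0],"delta_rot":[0,0,0]},
    {"grip":255,"linear":[0,0,0],"delta_rot":[0,0,0]},
    {"grip":255,"linear":[0,0,0],"delta_rot":[0,0,0]},
  ],
)

```text
time: 11.2
ee_pos: [0.6457, -0.0003, 0.2263]
tcp_rot: [180.0, 0.0, 176.1]
wrist_force: [-0.8, 0.1, -0.1]
opening: 0.0003
grasp_force: 0.0
```

```bash
python3 - <<'E'
from h import *
np.set_printoptions(precision=4,suppress=True)
b=bot.camera("side"); t=bot.camera("top"); o=bot.get_obs(); print(o["time"],o["ee_pos"])
cv2.imwrite("pics/s7.png",np.hstack([cv2.resize(b["color"][150:300,180:380],(400,300)),cv2.resize(t["color"][120:270,180:380],(400,300))])[:,:,::-1])
P=[]
for k in range(2):
    for r in bot.trace(t,"white_ball")[:3]: print(r["conf"],r["box"],ball(cloud(t,r["pixels"])))
    t=bot.camera("top")
E
```

```text
11.3 [ 0.6457 -0.0003  0.2263]
0.45 [199.7, 151.2, 207.8, 160.8] (array([0.6552, 0.1285, 0.0432]), np.float64(0.0042373002569457), 106)
0.4 [316.3, 208.9, 331.6, 217.9] (array([ 0.5128, -0.1956,  0.0204]), np.float64(0.0013957854529688762), 118)
0.52 [319.7, 120.0, 337.8, 135.5] (array([ 0.7364, -0.2099,  0.0526]), np.float64(0.007731534551688637), 188)
```

View pics/s7.png

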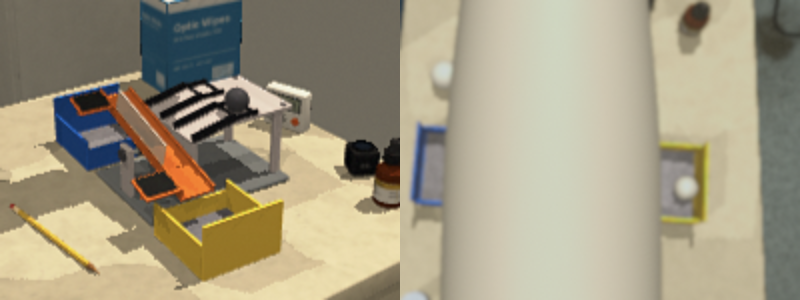

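The white ball is in the yellow tray (687,187), the steel ball is in its seat and the gate is still to the right. I'll let it settle, then check that it is at rest.

Request:
play_rows(
  targets=[
    {"grip":255,"linear":[0,0,0],"delta_rot":[0,0,0]},
    {"grip":255,"linear":[0,0,0],"delta_rot":[0,0,0]},
    {"grip":255,"linear":[0,0,0],"delta_rot":[0,0,0]},
    {"grip":255,"linear":[0,0,0],"delta_rot":[0,0,0]},
    {"grip":255,"linear":[0,0,0],"delta_rot":[0,0,0]},
    {"grip":255,"linear":[0,0,0],"delta_rot":[0,0,0]},
    {"grip":255,"linear":[0,0,0],"delta_rot":[0,0,0]},
    {"grip":255,"linear":[0,0,0],"delta_rot":[0,0,0]},
    {"grip":255,"linear":[0,0,0],"delta_rot":[0,0,0]},
    {"grip":255,"linear":[0,0,0],"delta_rot":[0,0,0]},
  ],
)

```text
time: 12.5
ee_pos: [0.6457, -0.0003, 0.2263]
tcp_rot: [180.0, -0.0, 176.1]
wrist_force: [0.2, -0.0, -0.2]
opening: 0.0003
grasp_force: 0.0
```

```bash
python3 - <<'E'
from h import *
np.set_printoptions(precision=4,suppress=True)
C=[]
for k in range(8):
    t=bot.camera("top"); A=cloud(t,t["range_z"]>0); col=t["color"][t["range_z"]>0].astype(int)
    m=(A[:,2]>.02)&(A[:,2]<.04)&(abs(A[:,0]-.513)<.035)&(abs(A[:,1]+.175)<.038)&(col.min(1)>120)
    C.append(ball(A[m])[0]); print(bot.get_obs()["time"],C[-1],m.sum())
d=np.linalg.norm((np.mean(C[5:],0)-np.mean(C[:3],0))[:2]); print("drift",d)
if d<.002 and len(A[m])>20: print(bot.job_done())
E
```

```text
12.55 [ 0.5123 -0.1959  0.0213] 104
12.6 [ 0.5121 -0.1959  0.0211] 103
12.65 [ 0.5121 -0.1958  0.0212] 103
12.7 [ 0.5126 -0.1956  0.021 ] 103
12.75 [ 0.5124 -0.1956  0.0212] 103
12.8 [ 0.5126 -0.1957  0.0208] 104
12.85 [ 0.5124 -0.1957  0.0213] 103
12.9 [ 0.5124 -0.1959  0.0212] 104
drift 0.0003512254749806089
the job is handed in; nothing more can be done
None
```

I rocked the gate fully over to yellow and pushed the white ball over the sill; it rolled down on its own and is at rest in the yellow tray, the steel ball is still in its seat, and the job was handed in at about 13 s (no verdict was returned).

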